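# Load and raise the telescopic spice lift

### The job

Put the spice jar that was left out on the worktop back upright into the empty pocket of the telescopic spice lift and let go of it. Then press in the button on the side of the lift's grip head by pinching the head, pull the lift straight up past its first stop to its second stop, and finish while still holding it fully raised, so that I can wipe its base: it sinks back when let go. Both jars ride up upright in their pockets; leave the salt shaker where it stands.

Things in the scene. Friction and masses are not known exactly. Their poses are not given: they have to be found in the camera images.
- jar_mid (a point): the spice jar left out on the worktop: upright round glass jar with a wide flat screw cap, 45 mm across and 106 mm tall, 0.11 kg; loose. The point is its centre, 53 mm above its foot; z along the jar. It stands left of the lift, at one of two places (the salt shaker stands at the other)
- empty_pocket (a point): the lift's empty pocket, on the rack's left (+y) end: a square open-topped wooden box, 64 x 64 mm inside, walls 3 mm thick that rise 41 mm above its floor. The point is the centre of the pocket's floor (17 mm above the worktop while the lift is down); axes as the lift's, and it rises with the rack
- full_pocket (a point): the lift's other pocket, of the same size, on the rack's right (-y) end, which already holds a jar. The point is the centre of its floor
- stowed_mid (a point): the jar that already stands in the lift's right pocket: 46 mm across, 106 mm tall, loose. The point is its centre, 53 mm above its foot
- lift_head (a point): centre of the grip head on top of the lift, midway between the pockets: a black block 30 mm thick along its x, 36 mm wide along its y, 48 mm tall, centre 154 mm above the worktop while down. x points away from the robot (yaw within 0.25 rad), y along the row of pockets, z up. A crossbar 30 mm wide has its top 32 mm below this point. It rises with the rack
- lift_button (a joint): how far the head's button is pushed in, m: 0 = out, 0.005 = flush with the head. A spring holds it out (2.4 N at the start, about 6.5 N when flush). While the lift is down and the button is in by less than 3 mm, the lift is locked. The button works only as a transport lock: raised, the lift is free to slide either way
- lift_rack (a joint): how far the rack (head and pockets) is drawn out of the middle tube, m: 0 = down, 0.05 = at the end. This section slides first; its end is the first stop, 50 mm up. Raising the loaded rack takes about 8 N
- lift_mid (a joint): how far the middle tube is drawn out of the fixed outer tube, m: 0 = down, 0.05 = at the end. It follows after the first stop, at about 12 N; its end is the second stop, with the head 100 mm above where it started. Let go, both sections sink under their weight, to about 13 mm up, where the lock catches unless the button is in
- salt_mid (a point): salt shaker, a bystander: round, 44 mm across, 90 mm tall, with a domed metal top; loose. The point is its centre, 45 mm above its foot
- button_face (a point): middle of the outer face of the round push button, 18 mm across, that stands 5 mm proud of the head's -x face (towards the robot), level with the head's centre; pinching the head there along the head's x presses it in. It moves with the button; axes as the head's
- lift_base (a point): the lift's foot: centre of the underside of its steel base plate, 120 (x) x 264 (y) x 12 mm, fixed to the worktop; the telescope stands on its middle
Things that resemble listed ones, but are neither listed nor needed, are in the scene too. Leave any pink look-alike of the part that bears stowed_mid alone. Leave any orange look-alike of the part that bears jar_mid alone.

How it is judged:
By the outcome, as a careful person would: the job done as asked, in the order asked, and still so for the second after the job is handed in, while the arm keeps its last pose, push and grip.
It also fails if it takes over 48 s, if anything falls off the work surface, if the arm or the gripper's body presses on something with over 40 N, if the wrist force passes 120 N, or if a joint passes its speed limit or range.

### The arm

A 6-joint arm with a two-finger parallel gripper is mounted at the origin on a cart in front of the work surface, level with it; the furniture and walls round the work are solid. World frame = base frame: x ahead of the robot, y to its left, z up, the work surface at z = 0. Lengths are in m, angles in rad, forces in N, time in s.
With the tool pointing down it reaches from about 0.35 to 0.775 m from the base axis. Payload 5.5 kg.
Tool frame: the origin (TCP) lies on the centre line of the jaws, within the pads' length; the fingertips stand 11 mm ahead of it and the grasp point (between the pads) lies 8 mm behind it; z points along the fingers, y is the line along which they close (so a half turn about z gives the same grasp; the last joint's range is limited). The gripper opens to 85 mm and grips with 20 to 120 N. Pads are 22 mm wide; open, the fingers measure 114 mm over their backs; the gripper's body (76 mm by 85 mm) begins 54 mm behind the grasp point. The pads swing forward as they close: fully open they stand 13 mm farther back than shut.
Start: joints at [-1.483, 0.313, 0.046, 1.304, 0, 1.431], TCP at [0.13, -0.56, 0.242] pointing down, gripper open.
Joint ranges: [-2.76, 2.76], [-0.86, 1.69], [-1.03, 1.26], [-2.2, 2.34], [-1.47, 1.5], [-3.14, 3.14]. Speed limits (rad/s): [2.57, 2.57, 3.14, 3.14, 3.14, 3.14].

### API

Orientations are given as a unit quaternion [w, x, y, z].
In Python, from workcell import get_state, eyes, env gives the robot as it stands.
- The arm moves only by the shell command python3 -m inch 'ROWS' [OPENING] [FORCE]. ROWS is JSON, one flat list of numbers, 4 for each row, row after row: the shift along the tool's x, y, z in cm, then the turn about the tool's z in rad. A call has exactly 5 rows; each row shifts and turns the commanded pose from where the row before left it, along the tool's axes as they then stand; what a row does not reach is not made up. A row lasts 1/12 s, in which the tool goes at most 41.7 mm and 7.16 degrees, less where a joint would pass 70% of its speed; a pose out of reach is approached as far as the arm can. A call is refused whole if a number of a shift passes 4.17 or a number of a turn 0.125, either way. A call with a gripper value outside its range is refused whole. OPENING is the opening, from -1 (shut) to 1 (fully open), set as the call begins (- or left out, the last holds). The fingers move at their own pace and stop on an object; FORCE is the grip in N (left out, the last holds). Time passes only in rows, so rows that do not move let the fingers close, or fill a call up. It gives the time, the measured TCP pose, the force, the opening and the grip force at its end, in the units of the state.
- get_state(): the state, without advancing time (a new reading comes with each control period).
- eyes.read_camera(name): name is "scene" or "side" or "wrist"; returns the picture (420x560x3 uint8, red, green, blue); there is no depth.
- eyes.camera_info(name): a dict with "fovy" (degrees; the focal length in pixels is half the picture's height over the tangent of half this angle, whatever the lens; pixels are square), "cx", "cy" (the principal point, pixels), "xyz" and "orientation" of the camera in the world. Camera axes: x right, y down, z forward; pixel columns grow to the right and rows downward; lengths in m; the calibration is good to about 2 mm. A picture is of the moment at which its call begins: read the wrist's pose just before it. camera_info takes no time and is no camera call; for the wrist camera it gives the pose at the moment of the call.
- env.hand_in(): hands the job in; it is judged then, once.
The state is a dict: "clock": time; "joint_pos": joint angles; "qvel": joint speeds; "tau": joint torques, N m; "tcp_pos": TCP position; "orientation": TCP orientation; "wrist_force": force on the tool from outside, world axes, zero at the start; "ft_torque": the same for the moment, N m; "finger_gap": finger opening in m; "grip_force": force on a finger pad.
Only numpy, scipy, OpenCV 4.12 (cv2) and the standard library are available. Lean on these libraries where they do the work, as an engineer would, in place of code of your own. Each camera call takes 0.05 s, during which the arm holds its last target. There are 200 camera calls.

## Working session

There is one attempt and no reset: what is moved stays moved. The work goes in short steps, Python scripts to look and compute and a shell command to move; the robot and the scene stay as the last step left them, time stands still between calls to the robot, and variables do not carry over. Pictures are saved under pics/ and viewed, at most 10 in all, crops included, and the job is handed in when it is done.

```bash
mkdir -p pics; ls; python3 - <<'E'
from workcell import get_state, eyes, env
import cv2,numpy as np
s=get_state();print(s)
for n in("scene","side"):
    print(n,eyes.camera_info(n)); cv2.imwrite(f"pics/{n}0.png",eyes.read_camera(n)[:,:,::-1])
print(eyes.camera_info("wrist"))
E
```

```text
pics
{'clock': 0.0, 'joint_pos': array([-1.48258951e+00,  3.14000196e-01,  4.49579393e-02,  1.30360085e+00,
       -2.72650830e-06,  1.43117329e+00]), 'qvel': array([-0.00059513, -0.00011779, -0.00038362,  0.00030298, -0.00087313,
        0.00013721]), 'tau': array([ 9.72082926e-04, -4.80629325e+01,  2.98529953e+01,  1.94372825e-02,
       -4.02616411e-05,  3.31469316e-06]), 'tcp_pos': array([ 0.12980411, -0.559642  ,  0.24140037]), 'orientation': array([-9.23120585e-04,  9.93518284e-01,  1.13668670e-01,  2.23732084e-05]), 'wrist_force': array([-0.49592189, -0.04154876,  0.48653947]), 'ft_torque': array([-0.03558157,  0.03412999,  0.00444996]), 'grip_force': 0.0, 'finger_gap': 0.08545494669575493}
scene {'fovy': 47.45556053851778, 'cx': 278.8080228751581, 'cy': 221.12481793006228, 'xyz': array([-0.13937083,  0.51736367,  0.85801285]), 'orientation': array([ 0.16689841, -0.37401203,  0.83989487, -0.35614116])}
side {'fovy': 46.463875252359934, 'cx': 279.1121370812097, 'cy': 215.23949035806118, 'xyz': array([0.14466674, 0.75995016, 0.7848827 ]), 'orientation': array([ 0.07317924, -0.18056472,  0.89001079, -0.41221594])}
{'fovy': 67.59592507454438, 'cx': 279.80282112817747, 'cy': 211.98600281933005, 'xyz': array([ 0.20023023, -0.54353556,  0.3723072 ]), 'orientation': array([ 0.11249891,  0.77450255, -0.61586904, -0.09052693])}
```

View pics/scene0.png

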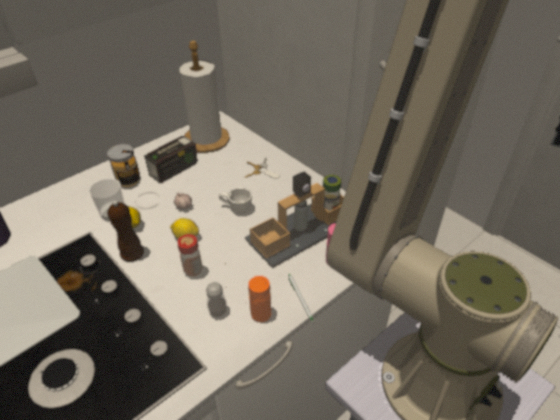

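View pics/side0.png

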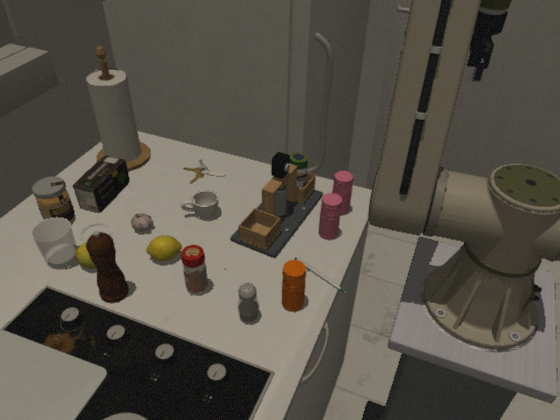

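The side view shows the red-capped jar (cap about 194,252), the salt shaker (248,300), the orange look-alike (293,285), the lift with its empty pocket (261,228) and black head (281,165), and the pink look-alikes on the right. I'll enlarge both views to measure.

```bash
cat > h.py <<'E'
import numpy as np,cv2
from scipy.spatial.transform import Rotation as R
from workcell import get_state, eyes, env
def rot(q): return R.from_quat([q[1],q[2],q[3],q[0]]).as_matrix()
def ray(ci,u,v):
    f=210/np.tan(np.radians(ci["fovy"])/2)
    d=rot(ci["orientation"])@np.array([(u-ci["cx"])/f,(v-ci["cy"])/f,1]); return np.array(ci["xyz"]),d/np.linalg.norm(d)
def plane(ci,u,v,z):
    o,d=ray(ci,u,v); return o+d*(z-o[2])/d[2]
def tri(rs):
    A=sum(np.eye(3)-np.outer(d,d) for o,d in rs); b=sum((np.eye(3)-np.outer(d,d))@o for o,d in rs); return np.linalg.solve(A,b)
def proj(ci,p):
    f=210/np.tan(np.radians(ci["fovy"])/2)
    c=rot(ci["orientation"]).T@(np.array(p)-ci["xyz"]); return np.array([ci["cx"]+f*c[0]/c[2],ci["cy"]+f*c[1]/c[2]])
E
python3 - <<'E'
import cv2,numpy as np
a=cv2.imread("pics/scene0.png")[160:340,160:360];b=cv2.imread("pics/side0.png")[140:320,170:370]
f=lambda i:cv2.resize(i,None,fx=4,fy=4,interpolation=cv2.INTER_CUBIC)
for n,i in(("a",a),("b",b)):
    j=cv2.convertScaleAbs(f(i)[:600],alpha=1.6); 
    cv2.imwrite(f"pics/crop_{n}.png",j)
E
```

```text
(no output)
```

View pics/crop_a.png

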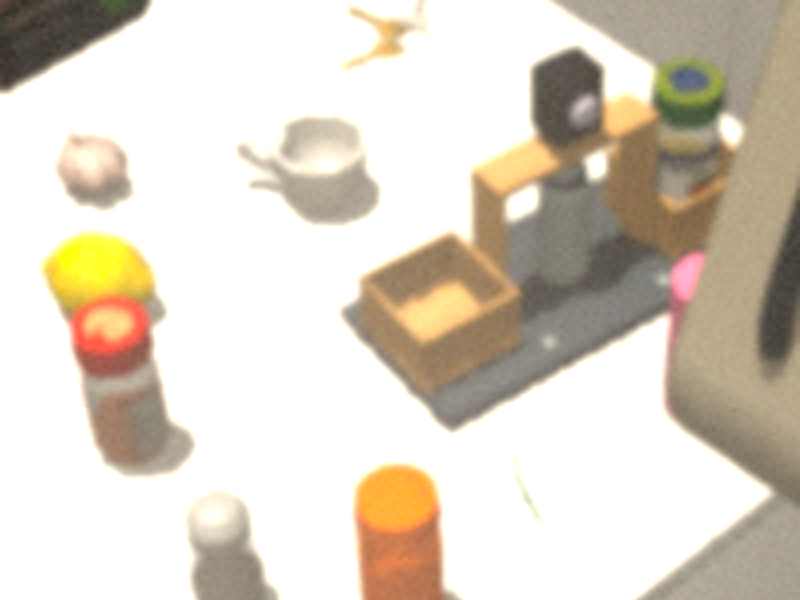

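View pics/crop_b.png

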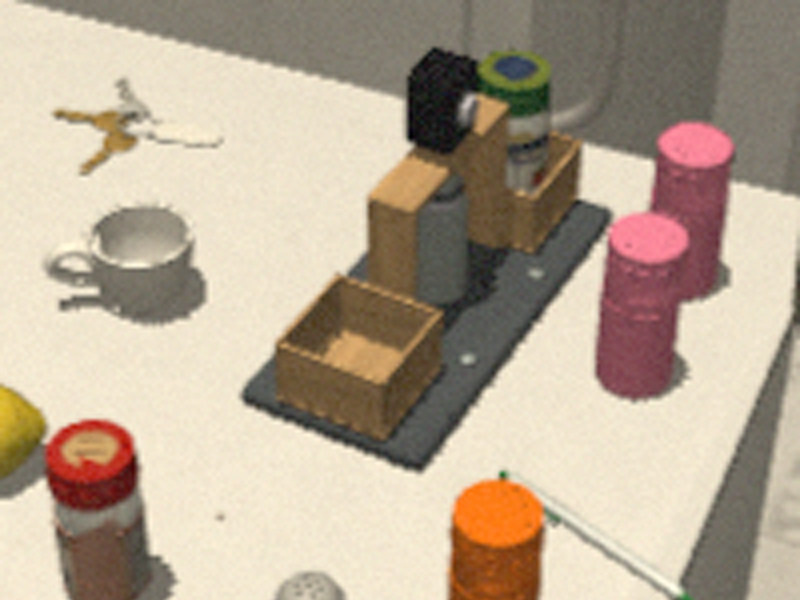

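Jar cap top is at (188,241) in scene and (193,252) in side. The pocket rim centre is at (270,233) and (260,223), the head top at (302,177) and (280.5,157), and the green-capped stowed jar at (332,180) and (299,157).

```bash
python3 - <<'E'
from h import *
np.set_printoptions(precision=4,suppress=True)
A=eyes.camera_info("scene");B=eyes.camera_info("side")
a=lambda x,y:(160+x/4,160+y/4)
b=lambda x,y:(170+x/4,140+y/4)
for n,p,q,z in [("jar",(112,325),(92,448),.106),("pocket rim",(441,291),(361,331),.058),("rim far-left",(362,290),(278,347),.058),("rimB",(452,237),(342,277),.058),("rimC",(520,292),(442,318),.058),("rimD",(430,345),(382,382),.058),("head",(568,67),(442,67),.178),("stow",(690,80),(515,68),.123),("button",(583,110),(466,108),.154),("baseNL",(452,427),(420,467),.012),("baseFL",(345,312),(246,395),.012),("salt",(218,510),(312,578),.09),("orange",(397,495),(498,512),.1),("lemon",(100,275),(-20,430),.03),("pinknear",(700,290),(648,240),.1)]:
    p=a(*p);q=b(*q)
    print(n,tri([ray(A,*p),ray(B,*q)]),plane(A,*p,z)[:2],plane(B,*q,z)[:2])
E
```

```text
jar [0.5504 0.1871 0.0998] [0.5427 0.1911] [0.5484 0.1905]
pocket rim [0.4884 0.0018 0.048 ] [0.4779 0.0104] [0.486  0.0093]
rim far-left [0.5242 0.0341 0.047 ] [0.5101 0.0444] [0.5227 0.04  ]
rimB [ 0.5145 -0.0299  0.0545] [ 0.5085 -0.025 ] [ 0.5154 -0.0295]
rimC [ 0.4528 -0.03    0.0482] [ 0.4458 -0.0235] [ 0.4485 -0.0192]
rimD [0.4612 0.034  0.0457] [0.4491 0.0437] [0.4583 0.0431]
head [ 0.4804 -0.0923  0.1722] [ 0.4727 -0.0851] [ 0.479  -0.0871]
stow [ 0.4704 -0.1884  0.1159] [ 0.4626 -0.1798] [ 0.4685 -0.1809]
button [ 0.4643 -0.0896  0.1511] [ 0.4598 -0.0854] [ 0.4643 -0.088 ]
baseNL [ 0.4355  0.0407 -0.0025] [0.4245 0.0498] [0.4312 0.0525]
baseFL [0.5501 0.0297 0.0007] [0.5397 0.0371] [0.5453 0.039 ]
salt [0.4178 0.2131 0.0869] [0.4109 0.2176] [0.4204 0.2112]
orange [0.3514 0.148  0.1007] [0.3505 0.1487] [0.3526 0.146 ]
lemon [0.6585 0.1365 0.0255] [0.6528 0.1394] [0.6567 0.139 ]
pinknear [ 0.3448 -0.0653  0.1105] [ 0.3483 -0.0704] [ 0.3504 -0.0824]
```

```bash
R='0,0,0,-0.125,0,0,0,-0.125,0,0,0,-0.125,0,0,0,-0.125,0,0,0,-0.125'
python3 -m inch '[0,0,0,-0.125,0,0,0,-0.125,0,0,0,-0.125,0,0,0,-0.125,0,0,0,-0.125]' 1 && python3 -m inch '[0,0,0,-0.125,0,0,0,-0.125,0,0,0,-0.125,0,0,0,-0.125,0,0,0,-0.125]' && python3 -c "
from workcell import *;s=get_state();print(s['joint_pos'])"
python3 -m inch '[3.1,1.6,0,0,3.1,1.6,0,0,3.1,1.6,0,0,3.1,1.6,0,0,3.1,1.6,0,0]'
python3 -m inch '[3.1,1.6,0,0,3.1,1.6,0,0,3.1,1.6,0,0,3.1,1.6,0,0,3.1,1.6,0,0]'
```

```text
clock: 0.52
tcp_pos: [0.1298, -0.5599, 0.2417]
orientation: [-0.001, 0.909, 0.416, 0.0]
wrist_force: [0.3, 0.7, 0.6]
finger_gap: 0.0854
grip_force: 0.0
clock: 0.93
tcp_pos: [0.1298, -0.5599, 0.2418]
orientation: [-0.0, 0.737, 0.676, 0.0]
wrist_force: [-0.5, -0.8, -0.1]
finger_gap: 0.0856
grip_force: 0.0
[-1.48258262e+00  3.13683091e-01  4.54559861e-02  1.30359801e+00
  6.07858946e-06  1.75003954e-01]
clock: 1.35
tcp_pos: [0.2243, -0.4116, 0.2418]
orientation: [-0.0, 0.739, 0.673, 0.0]
wrist_force: [0.8, -0.6, -0.7]
finger_gap: 0.0855
grip_force: 0.0
clock: 1.77
tcp_pos: [0.3183, -0.2647, 0.2421]
orientation: [-0.0, 0.739, 0.673, -0.0]
wrist_force: [0.5, -0.5, 0.4]
finger_gap: 0.0854
grip_force: 0.0
```

```bash
python3 -m inch '[3.1,1.6,0,0,3.1,1.6,0,0,3.1,1.6,0,0,3.1,1.6,0,0,3.1,1.6,0,0]' >/dev/null
python3 -m inch '[3.1,1.6,0,0,3.1,1.6,0,0,3.1,1.6,0,0,3.1,1.6,0,0,2.5,1.3,0,0]'
python3 - <<'E'
from h import *
import pickle
s=get_state();ci=eyes.camera_info("wrist");im=eyes.read_camera("wrist")[:,:,::-1]
pickle.dump((s,ci),open("w1.pkl","wb"));print(ci,s['joint_pos'])
cv2.imwrite("pics/w1.png",im)
cv2.imwrite("pics/w1b.png",cv2.resize(cv2.convertScaleAbs(im,alpha=1.3),(800,600)))
E
```

```text
clock: 2.6
tcp_pos: [0.5032, 0.024, 0.2419]
orientation: [-0.0, 0.739, 0.674, -0.0]
wrist_force: [0.8, 0.2, -0.0]
finger_gap: 0.0855
grip_force: 0.0
{'fovy': 67.59592507454438, 'cx': 279.80282112817747, 'cy': 211.98600281933005, 'xyz': array([0.50920457, 0.09658934, 0.37270032]), 'orientation': array([ 0.14450652,  0.98842174, -0.04580459, -0.00650087])} [-1.11892271e-01  1.75620748e-01 -1.34761043e-01  1.26073519e+00
  2.11996644e-04  1.55064791e+00]
```

View pics/w1b.png

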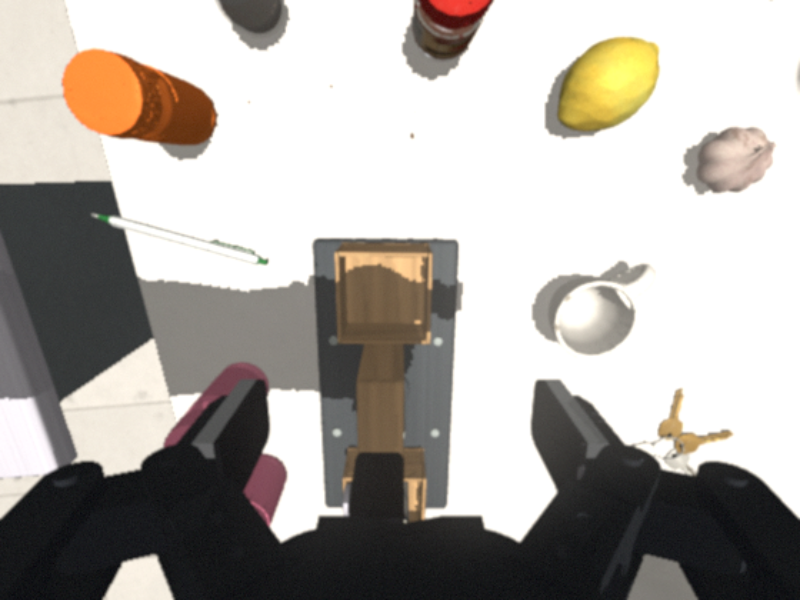

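The wrist view shows the lift squarely: plate corners are near (315,240), (458,240), (328,506) and (447,507) in the 800-px picture, and the pocket rim centre is at (384,297). The jar is cut off at the top around (452,0).

```bash
python3 - <<'E'
from h import *
import pickle
np.set_printoptions(precision=4,suppress=True)
s,ci=pickle.load(open("w1.pkl","rb"))
P=lambda x,y,z:plane(ci,x*.7,y*.7,z)[:2]
c=[P(315,240,.012),P(458,240,.012),P(328,506,.012),P(447,507,.012)]
print(*c, "plate w",np.linalg.norm(c[0]-c[1]),np.linalg.norm(c[2]-c[3]),"l",np.linalg.norm(c[0]-c[2]))
d=(c[0]+c[1]-c[2]-c[3]);print("yaw",np.arctan2(-d[0],d[1]),np.arctan2(*(c[1]-c[0])[::-1]))
print("base ctr",sum(c)/4)
r=[P(334,251,.058),P(433,251,.058),P(336,344,.058),P(431,344,.058)];print(r,sum(r)/4)
# jar foot left/right edges near z~.01
print("screw",P(333,341,.012),P(438,341,.012),P(337,433,.012),P(435,433,.012))
print("jar bottom front",P(440,57,0))
im=cv2.imread("pics/w1.png");h=cv2.cvtColor(im,cv2.COLOR_BGR2HSV)
m=((h[...,0]<5)|(h[...,0]>174))&(h[...,1]>180)&(h[...,2]>80);ys,xs=np.nonzero(m[:30]);print(xs.min(),xs.max(),ys.max())
print("cap lr z.1",plane(ci,xs.min(),0,.106),plane(ci,xs.max(),0,.106))
E
```

```text
[0.4363 0.0482] [0.5511 0.0376] [ 0.411  -0.2094] [ 0.526  -0.2213] plate w 0.11528559587383162 0.11565545137813789 l 0.2588645717707142
yaw -0.09717043529438459 -0.09261833503997789
base ctr [ 0.4811 -0.0862]
[array([0.4578, 0.0454]), array([0.5277, 0.0389]), array([ 0.4498, -0.0248]), array([ 0.5211, -0.0315])] [0.4891 0.007 ]
screw [ 0.439  -0.0396] [ 0.5291 -0.048 ] [ 0.4304 -0.1298] [ 0.5201 -0.1382]
jar bottom front [0.5467 0.1734]
300 343 11
cap lr z.1 [0.5319 0.1785 0.106 ] [0.5635 0.1756 0.106 ]
```

```bash
python3 -m inch '[1.95,0.6,0,0,1.95,0.6,0,0,1.95,0.6,0,0,1.95,0.6,0,0,1.95,0.6,0,0]'
python3 -m inch '[0,0,0,0,0,0,0,0,0,0,0,0,0,0,0,0,0,0,0,0]'|head -3
python3 - <<'E'
from h import *
np.set_printoptions(precision=4,suppress=True)
s=get_state();ci=eyes.camera_info("wrist");im=eyes.read_camera("wrist")[:,:,::-1]
cv2.imwrite("pics/w2.png",im);h=cv2.cvtColor(im,cv2.COLOR_BGR2HSV)
m=(((h[...,0]<5)|(h[...,0]>174))&(h[...,1]>180)&(h[...,2]>80)).astype(np.uint8)
n,l,st,ce=cv2.connectedComponentsWithStats(m);i=1+np.argmax(st[1:,4]);print(st[i],ce[i])
x,y,w,hh,_=st[i]
# cap as ball silhouettes: report edges at cap top/bottom
c=max(cv2.findContours((l==i).astype(np.uint8),0,2)[0],key=cv2.contourArea);(u,v),r=cv2.minEnclosingCircle(c);print(u,v,r)
for z in(.106,.08):print(z,plane(ci,u,v,z),[plane(ci,u+a,v+b,z)[:2] for a,b in((-r,0),(r,0),(0,-r),(0,r))])
print(s['tcp_pos'],s['orientation'])
a=im[max(0,y-60):y+hh+60,max(0,x-80):x+w+80];cv2.imwrite("pics/w2c.png",cv2.resize(a,None,fx=3,fy=3)[:600,:800])
E
```

```text
clock: 3.07
tcp_pos: [0.5414, 0.1169, 0.2418]
orientation: [-0.0, 0.739, 0.673, -0.0]
wrist_force: [-0.9, 0.5, -0.2]
finger_gap: 0.0851
grip_force: 0.0
clock: 3.48
tcp_pos: [0.5411, 0.1152, 0.2423]
orientation: [0.0, 0.74, 0.673, -0.0]
[ 257   86   50   53 1202] [280.7446 111.3428]
280.5384521484375 112.0 26.393238067626953
0.106 [0.5485 0.1924 0.106 ] [array([0.5272, 0.1945]), array([0.5698, 0.1904]), array([0.5504, 0.2123]), array([0.5465, 0.1716])]
0.08 [0.5486 0.1929 0.08  ] [array([0.5252, 0.1951]), array([0.572 , 0.1907]), array([0.5507, 0.2147]), array([0.5464, 0.1701])]
[0.5411 0.1152 0.2423] [ 0.      0.7396  0.673  -0.0002]
```

View pics/w2c.png

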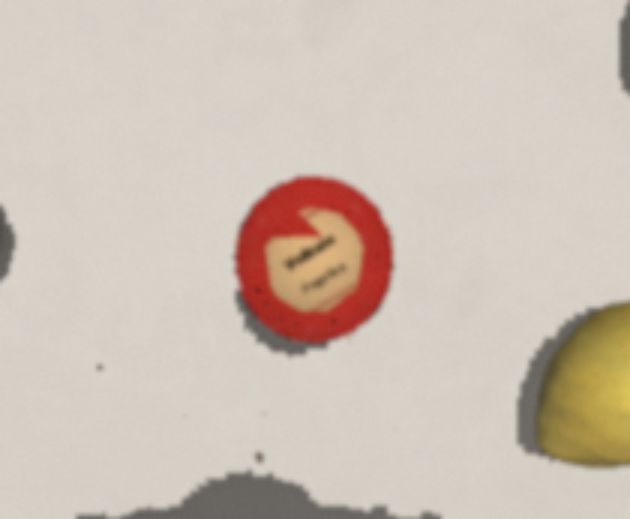

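The cap shows as a clean circle, centred at (280.5,112), which puts the jar at (0.5485, 0.1925). Lowering onto it.

```bash
python3 -m inch '[1.55,0,1.2,0,1.55,0,1.2,0,1.55,0,1.2,0,1.55,0,1.2,0,1.55,0,1.2,0]'>/dev/null
python3 -m inch '[0,0,2.5,0,0,0,2.5,0,0,0,2.5,0,0,0,1.7,0,0,0,1,0]'
python3 -m inch '[0,0,0,0,0,0,0,0,0,0,0,0,0,0,0,0,0,0,0,0]' 
python3 -m inch '[0,0,0,0,0,0,0,0,0,0,0,0,0,0,0,0,0,0,0,0]' -1 30
python3 -m inch '[0,0,0,0,0,0,0,0,0,0,0,0,0,0,0,0,0,0,0,0]'
```

```text
clock: 4.37
tcp_pos: [0.5471, 0.1923, 0.0779]
orientation: [-0.001, 0.739, 0.673, -0.002]
wrist_force: [-0.2, -0.4, 0.5]
finger_gap: 0.0854
grip_force: 0.0
clock: 4.78
tcp_pos: [0.5496, 0.1933, 0.0817]
orientation: [0.001, 0.739, 0.673, 0.001]
wrist_force: [-0.5, -0.2, 0.3]
finger_gap: 0.0858
grip_force: 0.0
clock: 5.2
tcp_pos: [0.5488, 0.1932, 0.0806]
orientation: [0.0, 0.739, 0.673, 0.0]
wrist_force: [0.5, -0.5, 3.0]
finger_gap: 0.0435
grip_force: 30.3
clock: 5.62
tcp_pos: [0.5488, 0.1932, 0.0806]
orientation: [0.0, 0.739, 0.673, 0.0]
wrist_force: [-0.6, 0.3, 5.2]
finger_gap: 0.0436
grip_force: 30.5
```

```bash
python3 -m inch '[0,0,-1.2,0,0,0,-2,0,0,0,-2,0,0,0,-2,0,0,0,-1.8,0]'
python3 -m inch '[-1,-0.2,0,0,-2,-0.45,0,0,-2.4,-0.55,0,0,-2.4,-0.55,0,0,-2.4,-0.5,0,0]' >/dev/null
python3 -m inch '[-2.4,-0.55,0,0,-2.4,-0.55,0,0,-2,-0.45,0,0,-1.3,-0.3,0,0,-0.8,-0.13,0,0]'
python3 -m inch '[0,0,0,0,0,0,0,0,0,0,0,0,0,0,0,0,0,0,0,0]'
python3 - <<'E'
from h import *
for n in("scene","side"):
    im=eyes.read_camera(n)[:,:,::-1];p=proj(eyes.camera_info(n),(.489,.007,.1)).astype(int)
    a=im[p[1]-70:p[1]+60,p[0]-60:p[0]+70];globals()[n]=cv2.resize(cv2.convertScaleAbs(a,alpha=1.4),(400,400))
cv2.imwrite("pics/p1.png",np.hstack([scene,side]))
E
```

```text
clock: 6.03
tcp_pos: [0.5482, 0.193, 0.1704]
orientation: [-0.0, 0.739, 0.673, -0.001]
wrist_force: [0.2, 0.4, -1.5]
finger_gap: 0.0436
grip_force: 30.8
clock: 6.87
tcp_pos: [0.4869, 0.0052, 0.1687]
orientation: [-0.001, 0.74, 0.673, -0.001]
wrist_force: [-0.1, 0.6, -0.8]
finger_gap: 0.0434
grip_force: 30.9
clock: 7.28
tcp_pos: [0.489, 0.0076, 0.1702]
orientation: [-0.0, 0.739, 0.674, -0.0]
wrist_force: [-0.2, -0.5, 0.2]
finger_gap: 0.044
grip_force: 30.9
```

View pics/p1.png

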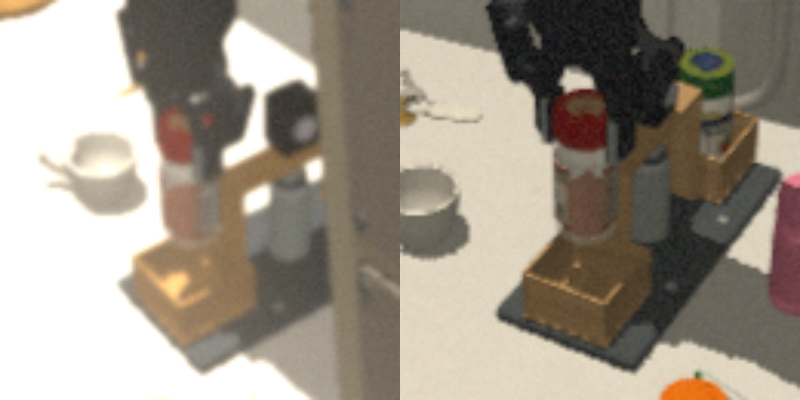

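The jar hangs upright in the gripper directly over the pocket, with its foot at about (185,235) in the left crop and clear of the rim. Lowering.

```bash
python3 -m inch '[0,0,1,0,0,0,1.4,0,0,0,1.4,0,0,0,1.4,0,0,0,1,0]'
python3 -m inch '[0,0,0.5,0,0,0,0.3,0,0,0,0.1,0,0,0,0,0,0,0,0,0]'
python3 -m inch '[0,0,0,0,0,0,0,0,0,0,0,0,0,0,0,0,0,0,0,0]'
```

```text
clock: 7.8
tcp_pos: [0.488, 0.0072, 0.1065]
orientation: [-0.001, 0.739, 0.674, -0.001]
wrist_force: [0.8, 0.2, -0.7]
finger_gap: 0.0438
grip_force: 30.9
clock: 8.22
tcp_pos: [0.4893, 0.0068, 0.0998]
orientation: [0.0, 0.739, 0.673, 0.0]
wrist_force: [-0.0, -0.1, -1.7]
finger_gap: 0.0437
grip_force: 30.9
clock: 8.63
tcp_pos: [0.4888, 0.0069, 0.0994]
orientation: [0.0, 0.739, 0.673, 0.0]
wrist_force: [-0.2, 0.2, -2.0]
finger_gap: 0.0437
grip_force: 30.9
```

```bash
python3 -m inch '[0,0,0.1,0,0,0,0.1,0,0,0,0,0,0,0,0,0,0,0,0,0]'
python3 -m inch '[0,0,0,0,0,0,0,0,0,0,0,0,0,0,0,0,0,0,0,0]' 1
python3 -m inch '[0,0,-1,0,0,0,-2,0,0,0,-3,0,0,0,-3,0,0,0,-3,0]'
python3 -m inch '[0,0,-1.5,0,0,0,0,0,0,0,0,0,0,0,0,0,0,0,0,0]'
python3 - <<'E'
from h import *
s=get_state();ci=eyes.camera_info("wrist");im=eyes.read_camera("wrist")[:,:,::-1]
import pickle;pickle.dump((s,ci),open("w3.pkl","wb"))
cv2.imwrite("pics/w3.png",cv2.resize(cv2.convertScaleAbs(im,alpha=1.3),(800,600)))
E
```

```text
clock: 9.05
tcp_pos: [0.4889, 0.0069, 0.0975]
orientation: [0.0, 0.739, 0.673, 0.0]
wrist_force: [-0.2, 0.8, 1.6]
finger_gap: 0.0438
grip_force: 31.0
clock: 9.47
tcp_pos: [0.4887, 0.0069, 0.0972]
orientation: [-0.0, 0.739, 0.673, -0.0]
wrist_force: [0.3, -0.0, -0.2]
finger_gap: 0.0856
grip_force: 0.0
clock: 9.88
tcp_pos: [0.4883, 0.007, 0.2192]
orientation: [-0.0, 0.739, 0.673, -0.0]
wrist_force: [1.0, 0.4, -0.4]
finger_gap: 0.0853
grip_force: 0.0
clock: 10.3
tcp_pos: [0.4879, 0.007, 0.2311]
orientation: [-0.001, 0.739, 0.673, -0.001]
wrist_force: [0.0, 0.6, -0.1]
finger_gap: 0.0851
grip_force: 0.0
```

View pics/w3.png

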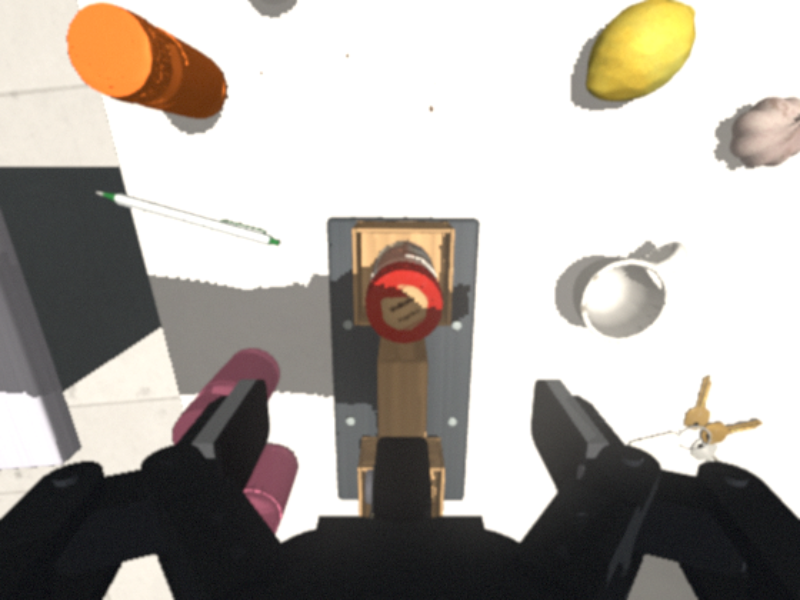

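The jar stands upright inside the pocket, with its cap at (405,300), and is released. The head's +y edge shows at (375–428,437). I'll check the head's position from that.

```bash
python3 - <<'E'
from h import *
import pickle
np.set_printoptions(precision=4,suppress=True)
s,ci=pickle.load(open("w3.pkl","rb"))
a=plane(ci,375*.7,437*.7,.178);b=plane(ci,428*.7,437*.7,.178);print(a,b,np.linalg.norm(a-b))
h=(a+b)[:2]/2+.018*np.array([-.095,-.995]);print("head",h)
d=np.r_[h,.146]-s['tcp_pos'];print(rot(s['orientation']).T@d*100)
E
```

```text
[ 0.4711 -0.0396  0.178 ] [ 0.4959 -0.0419  0.178 ] 0.024924400809773487
head [ 0.4818 -0.0586]
[-6.5969  0.0225  8.5057]
```

That edge is the head's lower rim (z 0.130), not the top. At that height the width comes out at 31 mm and the head at about (0.480,-0.088), which agrees with the plate centre.

```bash
python3 -m inch '[-1.9,0,0,0,-2.2,0,0,0,-2.2,0.1,0,0,-2,0,0,0,-1.2,0,0,0]'
python3 -m inch '[0,0,1.5,0,0,0,2.2,0,0,0,2.2,0,0,0,1.6,0,0,0,1,0]'
python3 -m inch '[0,0,0,0,0,0,0,0,0,0,0,0,0,0,0,0,0,0,0,0]'
python3 - <<'E'
from h import *
for n in("scene","side"):
    im=eyes.read_camera(n)[:,:,::-1];p=proj(eyes.camera_info(n),(.481,-.087,.13)).astype(int)
    a=im[p[1]-60:p[1]+60,p[0]-60:p[0]+60];globals()[n]=cv2.resize(cv2.convertScaleAbs(a,alpha=1.6),(400,400))
cv2.imwrite("pics/p2.png",np.hstack([scene,side]))
E
```

```text
clock: 10.77
tcp_pos: [0.4803, -0.0892, 0.2312]
orientation: [-0.001, 0.74, 0.673, -0.001]
wrist_force: [1.1, 0.7, 0.4]
finger_gap: 0.0854
grip_force: 0.0
clock: 11.18
tcp_pos: [0.4793, -0.0871, 0.1447]
orientation: [-0.002, 0.739, 0.673, -0.001]
wrist_force: [0.4, 0.3, -0.2]
finger_gap: 0.0855
grip_force: 0.0
clock: 11.6
tcp_pos: [0.4817, -0.088, 0.1484]
orientation: [0.001, 0.739, 0.674, 0.0]
wrist_force: [0.9, -0.2, -0.6]
finger_gap: 0.0853
grip_force: 0.0
```

View pics/p2.png

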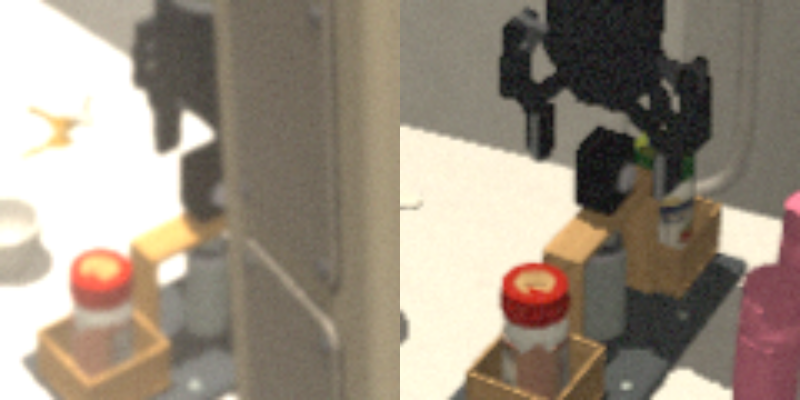

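The jaws straddle the head with the button (about 627,180) inside the grip and the jar standing in its pocket. Now the pinch.

```bash
python3 -m inch '[0,0,0.2,0,0,0,0.1,0,0,0,0,0,0,0,0,0,0,0,0,0]' -1 50
python3 -m inch '[0,0,0,0,0,0,0,0,0,0,0,0,0,0,0,0,0,0,0,0]'
python3 -m inch '[0,0,0,0,0,0,0,0,0,0,0,0,0,0,0,0,0,0,0,0]'
```

```text
clock: 12.12
tcp_pos: [0.4801, -0.0876, 0.1443]
orientation: [-0.001, 0.739, 0.673, -0.001]
wrist_force: [-3.0, 0.6, 1.8]
finger_gap: 0.0296
grip_force: 50.3
clock: 12.53
tcp_pos: [0.4802, -0.0876, 0.1443]
orientation: [-0.0, 0.739, 0.673, -0.0]
wrist_force: [-5.7, 1.0, 5.1]
finger_gap: 0.0294
grip_force: 50.8
clock: 12.95
tcp_pos: [0.4802, -0.0876, 0.1443]
orientation: [-0.0, 0.739, 0.673, -0.0]
wrist_force: [-4.8, -0.2, 5.3]
finger_gap: 0.0296
grip_force: 50.8
```

```bash
python3 -m inch '[0,0,-0.3,0,0,0,-0.5,0,0,0,-0.5,0,0,0,-0.5,0,0,0,-0.5,0]'

```

```text
clock: 13.37
tcp_pos: [0.4802, -0.0876, 0.1671]
orientation: [-0.001, 0.739, 0.673, -0.001]
wrist_force: [-3.5, -0.4, -8.9]
finger_gap: 0.0293
grip_force: 50.3
```

It is moving freely at about 9 N, so I'll continue past the first stop.

```bash
python3 -m inch '[0,0,-0.5,0,0,0,-0.5,0,0,0,-0.5,0,0,0,-0.4,0,0,0,-0.4,0]'
python3 -m inch '[0,0,-0.4,0,0,0,-0.4,0,0,0,-0.4,0,0,0,-0.4,0,0,0,-0.4,0]'
python3 -m inch '[0,0,-0.4,0,0,0,-0.4,0,0,0,-0.4,0,0,0,-0.4,0,0,0,-0.4,0]'
```

```text
clock: 13.78
tcp_pos: [0.4803, -0.0876, 0.1905]
orientation: [-0.0, 0.739, 0.673, -0.0]
wrist_force: [-4.0, -0.2, -8.3]
finger_gap: 0.0292
grip_force: 50.3
clock: 14.2
tcp_pos: [0.4804, -0.0876, 0.2102]
orientation: [-0.001, 0.739, 0.673, -0.0]
wrist_force: [-5.9, 0.4, -11.0]
finger_gap: 0.0296
grip_force: 50.4
clock: 14.62
tcp_pos: [0.4803, -0.0876, 0.2302]
orientation: [-0.001, 0.739, 0.673, -0.0]
wrist_force: [-4.3, -1.3, -11.5]
finger_gap: 0.0294
grip_force: 50.3
```

```bash
python3 -m inch '[0,0,-0.3,0,0,0,-0.3,0,0,0,-0.3,0,0,0,-0.2,0,0,0,-0.1,0]'
python3 -m inch '[0,0,-0.1,0,0,0,-0.1,0,0,0,-0.1,0,0,0,0,0,0,0,0,0]'
python3 -m inch '[0,0,-0.1,0,0,0,0,0,0,0,0,0,0,0,0,0,0,0,0,0]'
```

```text
clock: 15.03
tcp_pos: [0.4804, -0.0876, 0.2424]
orientation: [-0.0, 0.739, 0.673, -0.0]
wrist_force: [-5.5, 1.0, -10.4]
finger_gap: 0.0299
grip_force: 50.4
clock: 15.45
tcp_pos: [0.4804, -0.0876, 0.2445]
orientation: [-0.001, 0.739, 0.673, -0.001]
wrist_force: [-4.3, -0.5, -16.0]
finger_gap: 0.0296
grip_force: 51.7
clock: 15.87
tcp_pos: [0.4803, -0.0875, 0.2447]
orientation: [-0.001, 0.739, 0.673, -0.001]
wrist_force: [-3.2, -0.6, -26.6]
finger_gap: 0.0293
grip_force: 52.3
```

```bash
python3 -m inch '[0,0,0,0,0,0,0,0,0,0,0,0,0,0,0,0,0,0,0,0]' | sed -n 2,4p
python3 - <<'E'
from h import *
for n in("scene","side"):
    im=eyes.read_camera(n)[:,:,::-1];p=proj(eyes.camera_info(n),(.481,-.04,.15)).astype(int)
    a=im[max(0,p[1]-90):p[1]+110,p[0]-100:p[0]+100];globals()[n]=cv2.resize(cv2.convertScaleAbs(a,alpha=1.5),(400,400))
cv2.imwrite("pics/p3.png",np.hstack([scene,side]))
E
```

```text
tcp_pos: [0.4803, -0.0875, 0.2446]
orientation: [-0.001, 0.739, 0.673, -0.001]
wrist_force: [-3.3, -0.1, -24.9]
```

View pics/p3.png

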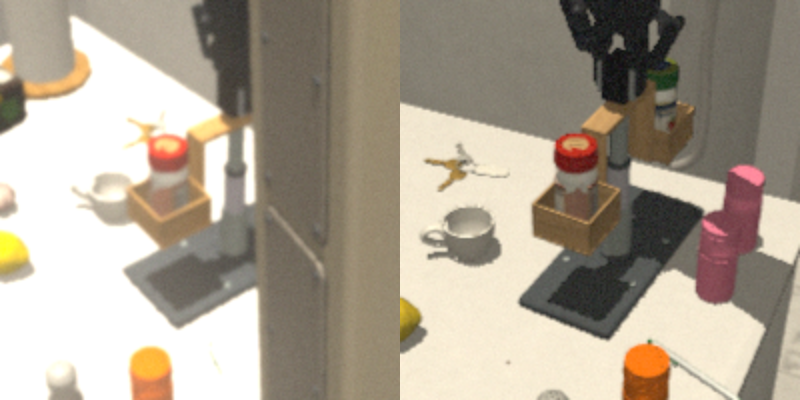

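The rack is fully raised with both tube sections drawn out. Both jars stand upright in their pockets (caps near (577,150) and (662,75)), and the pull is held against the second stop.

```bash
python3 -c "
from workcell import env;print(env.hand_in())"
```

```text
the job is handed in; nothing more can be done
None
```

The jar is back upright in the empty pocket, and the lift is pulled up to its second stop and held there with both jars upright; I left the salt shaker alone and handed the job in at about 16 s.

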